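# Set the sliding jaw to a ceramic gauge block

## Task

Set the length fixture to the white ceramic gauge block: take the block out of its wooden cradle and lay it flat and lengthwise in the fixture's nest, between the brass sill and the tall anvil, with the jaw still drawn back; then slide the jaw by its red grip up to the block until it is closed snugly between jaw and anvil, with no play left. Handle the ceramic gently, and leave the other gauges and the steel offcut where they lie.

Things in the scene. Friction and masses are not known exactly. Their poses are not given: they have to be found in the camera images.
- block: White ceramic gauge block, 34 (x) by 64 (y, its length) by 30 mm (z), about 0.38 kg. Origin at the centre of its underside. It starts in the cradle, length along the cradle's y, where only its two ends are free to grip (64 mm between fingers). It may be put down on the bare plate (z = 0) and taken again across its 34 mm width.
- cradle: Fixed wooden cradle, base 80 (x) by 160 (y) by 10 mm; origin at the centre of its underside. The block rests on the base between two cheeks (x = 19 to 35 mm and -19 to -35 mm, 58 mm long in y) whose tops, 42 mm above the plate, stand 2 mm above the block, covering its long sides. Beyond the block's ends the base is open for fingers.
- fixture: Fixed length fixture, green base 76 (x) by 285 (y) by 12 mm, with a steel way 44 mm wide, its top 20 mm above the plate. Origin at the centre of the underside. At the +y end a green anvil, 65 mm high, has its face at y = 112.5 mm. A brass sill, 6 mm high, lies at y = 30.5 to 38.5 mm. The nest between them is 74 mm long: no room for fingers at the block's ends; its sides (x) are open.
- nest (a point): On the way's top (20 mm above the plate), where the centre of the block's underside lies when the block touches the anvil: fixture x = 0, y = 80.5 mm. Axes as the fixture's: y along the track towards the anvil.
- jaw (a joint): Position of the sliding jaw along the fixture's +y, m. 0 = fully drawn back, 0.125 = end of travel. The jaw's face is at fixture y = -61.5 mm + joint value, so it closes on the 64 mm block touching the anvil at 0.110. Slides with about 3.5 N friction and stays where it is left. It starts between 0 and 0.045.
- jaw_grip (a point): Centre of the upper part of the jaw's red upright grip, 70 mm above the plate; axes as the fixture's. The grip is 18 (x) by 32 (y) mm and stands from 50 to 86 mm above the plate on a carriage 64 (x) by 40 (y) mm. Pinch it from above across its 18 mm and move it along the fixture's y.
- jaw_face (a point): Centre of the jaw's flat steel nose face, 40 mm above the plate, 50 mm ahead (+y) of the grip's centre. The nose is 44 mm wide, 30 to 50 mm above the plate, and passes over the sill.
- ring_gauge: Bystander: brass master ring gauge, 84 mm outside, 52 mm inside diameter, 28 mm high, loose. Origin at the centre of its underside.
- adjustable_parallel: Bystander: dark blued steel adjustable parallel, 14 (x) by 130 (y) by 32 mm high, loose. Origin at the centre of its underside.
- offcut: Bystander: bright steel stripper plate offcut with three holes, 70 (x) by 120 (y) by 12 mm, loose. Origin at the centre of its underside.
- height_stand: Bystander, heavy and fixed: black iron height stand, base 150 (x) by 120 (y) by 30 mm, column 280 mm high, arm towards -x, crank on its +y side. Origin at the centre of its underside.
Not all that is in view belongs to the job. Several things have the shape of the block; the one meant has the colours described above.

How it is judged:
By the outcome, as a careful person would: the job done as asked, in the order asked, and still so for the second after the job is handed in, with the robot touching nothing.
It also fails if it takes over 58 s, if anything falls off the work surface, if the arm or the gripper's body presses on something with over 40 N, if the wrist force passes 120 N, or if a joint passes its speed limit or range.

## Robot

A 6-joint arm with a two-finger parallel gripper is mounted at the origin on the work surface. World frame = base frame: x ahead of the robot, y to its left, z up, the work surface at z = 0. Lengths are in m, angles in degrees, forces in N, time in s.
With the tool pointing down it reaches from about 0.3 to 0.85 m from the base axis. Payload 5.4 kg.
Tool frame: the origin (TCP) lies midway between the tips of the shut fingers; the grasp point (between the pads) lies 19 mm behind it; z points along the fingers, y is the line along which they close (so a half turn about z gives the same grasp; the last joint's range is limited). The gripper opens to 85 mm and grips with 20 to 120 N. Pads are 22 mm wide; open, the fingers measure 114 mm over their backs; the gripper's body (76 mm by 85 mm) begins 54 mm behind the grasp point. The pads swing forward as they close: fully open they stand 13 mm farther back than shut.
Start: joints at [53.566, 9.076, 91.501, -0, 79.423, -12.038], TCP at [0.238, 0.524, 0.231] pointing down, gripper open.
Joint ranges: [-166.64, 166.64], [-54.1, 131.32], [10.49, 154.53], [-73.88, 253.88], [9.74, 151.15], [-171.62, 171.62]. Speed limits (degrees/s): [147.25, 147.25, 180, 180, 180, 180].

## Interface

Orientations are given as a 3x3 rotation matrix whose columns are the frame's x, y, z axes.
In Python, from workcell import arm gives the robot as it stands.
- The arm moves only by the tool play_rows, never from a script. Its argument "increments" is text: rows parted by semicolons, each of 4 numbers parted by spaces: the shift along the tool's x, y, z each as a share of 5 cm, from -1 to 1, then the turn about the tool's z as a share of 6 degrees, from -1 to 1. In form: x y z roll; .... A call has 1 to 8 rows; each row shifts and turns the commanded pose from where the row before left it, along the tool's axes as they then stand; what a row does not reach is not made up. A row lasts 1/10 s, in which the tool goes at most 50 mm and 8.59 degrees, less where a joint would pass 70% of its speed; a pose out of reach is approached as far as the arm can. A call with a number of a shift or a turn outside -1 to 1 is refused whole. A call with a gripper value outside its range is refused whole. "claw" is the closure, from 0 (fully open) to 1 (shut), set as the call begins (left out, the last holds). The fingers move at their own pace and stop on an object; the grip force is fixed at half the most. Time passes only in rows, so rows that do not move let the fingers close. It gives the time, the measured TCP pose, the force, the opening and the grip force at its end, in the units of the state.
- arm.read_state(): the state, without advancing time (a new reading comes with each control period).
- arm.capture(name): name is "side" or "top" or "wrist"; returns the picture (480x640x3 uint8, red, green, blue); there is no depth.
- arm.camera_info(name): a dict with "fx", "fy", "cx", "cy" (pixels), "R" (3x3) and "t" (3): a world point X has camera coordinates R X + t; the wrist camera has in their place "hand_eye" (4x4, takes a point from camera to tool coordinates, whose origin is the TCP and whose axes are the flange's). Camera axes: x right, y down, z forward; pixel columns grow to the right and rows downward; lengths in m; the calibration is good to about 2 mm. A picture is of the moment at which its call begins: read the wrist's pose just before it. camera_info takes no time and is no camera call.
- arm.job_done(): hands the job in; it is judged then, once.
The state is a dict: "time": time; "joint_pos": joint angles; "qd": joint speeds; "joint_efforts": joint torques, N m; "tcp_pos": TCP position; "ee_rot": TCP orientation; "force": force on the tool from outside, world axes, zero at the start; "ft_torque": the same for the moment, N m; "opening": finger opening in m; "gripper_force": force on a finger pad.
Only numpy, scipy, OpenCV 4.12 (cv2) and the standard library are available. Lean on these libraries where they do the work, as an engineer would, in place of code of your own. Each camera call takes 0.05 s, during which the arm holds its last target. There are 200 camera calls.

## Working session

There is one attempt and no reset: what is moved stays moved. The work goes in short steps, Python scripts to look and compute and a tool call to move; the robot and the scene stay as the last step left them, time stands still between calls to the robot, and variables do not carry over. Pictures are saved under pics/ and viewed, at most 10 in all, crops included, and the job is handed in when it is done.

Besides the shell and the picture viewer there is one more tool, called after "Call:" by a JSON object that holds its "op" and its "data". play_rows: Moves the arm, as the interface text tells. Shift numbers are shares of 5 cm and turn numbers shares of 6 degrees, none past 1 either way. Its arguments: {"type":"object","properties":{"increments":{"type":"string"},"claw":{"type":"number"}},"required":["increments"]}

```bash
mkdir -p pics; python3 - <<'E'
from workcell import arm
import cv2,numpy as np
s=arm.read_state();print({k:np.round(v,3).tolist() for k,v in s.items()})
for n in("top","side"):
    cv2.imwrite(f"pics/{n}0.png",arm.capture(n)[:,:,::-1])
    print(n,{k:np.round(v,3).tolist() for k,v in arm.camera_info(n).items()})
print(arm.camera_info("wrist"))
E
```

```text
{'time': 0.0, 'joint_pos': [53.564, 9.112, 91.574, 0.001, 79.423, -12.038], 'qd': [-0.042, -0.004, 0.035, -0.089, 0.029, -0.021], 'joint_efforts': [-0.002, -39.601, -33.143, -0.0, 0.009, -0.0], 'tcp_pos': [0.237, 0.523, 0.23], 'ee_rot': [[-0.911, 0.413, -0.001], [0.413, 0.911, -0.002], [0.0, -0.002, -1.0]], 'force': [-0.183, 0.181, 0.049], 'ft_torque': [0.011, 0.021, -0.036], 'gripper_force': 0.0, 'opening': 0.085}
top {'fx': 451.333, 'fy': 451.333, 'cx': 317.264, 'cy': 244.063, 'R': [[-0.019, -1.0, -0.017], [-0.988, 0.022, -0.155], [0.156, 0.014, -0.988]], 't': [0.082, 0.578, 0.993]}
side {'fx': 605.634, 'fy': 605.634, 'cx': 334.052, 'cy': 228.636, 'R': [[0.682, -0.731, -0.009], [-0.483, -0.44, -0.757], [0.55, 0.521, -0.653]], 't': [-0.325, 0.352, 1.286]}
{'fx': 427.0717981929713, 'fy': 427.0717981929713, 'cx': 321.9454009175936, 'cy': 236.87539396586303, 'hand_eye': array([[-6.26371220e-05, -9.60922675e-01, -2.76816924e-01,
         7.08598281e-02],
       [ 9.99999908e-01,  5.71064009e-05, -4.24511442e-04,
         3.81214858e-04],
       [ 4.23730689e-04, -2.76816925e-01,  9.60922583e-01,
        -1.42204858e-01],
       [ 0.00000000e+00,  0.00000000e+00,  0.00000000e+00,
         1.00000000e+00]])}
```

View pics/top0.png

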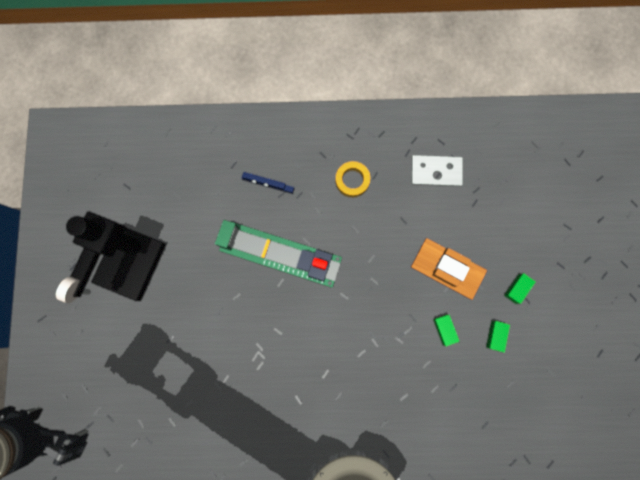

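View pics/side0.png

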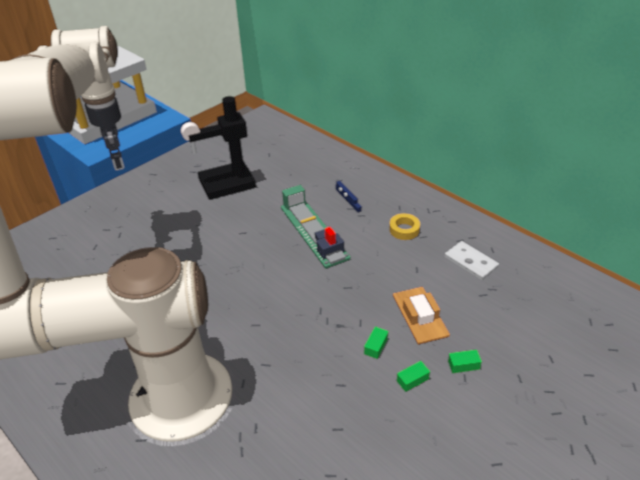

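The top view shows the white block in the orange cradle at about (453,266), and the fixture with its anvil at (228,235), sill at (266,248) and red grip at (319,264). The green blocks and other gauges lie clear. The side view agrees with this.

```bash
cat > h.py <<'E'
from workcell import arm
import cv2,numpy as np
def cam(n,s=None):
    i=arm.camera_info(n);K=np.array([[i["fx"],0,i["cx"]],[0,i["fy"],i["cy"]],[0,0,1]])
    if n=="wrist":
        s=s or arm.read_state();T=np.eye(4);T[:3,:3]=s["ee_rot"];T[:3,3]=s["tcp_pos"];H=T@i["hand_eye"]
        return K,H[:3,:3],H[:3,3]
    R=np.array(i["R"]);return K,R.T,-R.T@np.array(i["t"])
def ray(c,uv,z):
    K,R,o=c;uv=np.atleast_2d(uv).astype(float)
    d=(R@np.linalg.inv(K)@np.c_[uv,np.ones(len(uv))].T).T
    return o+d*((z-o[2])/d[:,2])[:,None]
def hsv(im):return cv2.cvtColor(im,cv2.COLOR_RGB2HSV)
def mask(im,lo,hi):return cv2.inRange(hsv(im),np.array(lo),np.array(hi))
def blobs(m,amin=20):
    cs,_=cv2.findContours(m,cv2.RETR_EXTERNAL,cv2.CHAIN_APPROX_NONE)
    return sorted([c[:,0,:] for c in cs if cv2.contourArea(c)>amin],key=lambda c:-cv2.contourArea(c))
def rect(c,uv,z):
    """min-area rectangle of contour on plane z: centre, sizes(mm), axis angle of the long side (deg)"""
    p=ray(c,uv,z)[:,:2];r=cv2.minAreaRect((p*1000).astype(np.float32));b=cv2.boxPoints(r)
    e=[b[1]-b[0],b[2]-b[1]];L=max(e,key=np.linalg.norm)
    return np.round(r[0],1),np.round(sorted(r[1]),1),round(float(np.degrees(np.arctan2(L[1],L[0]))),1)
COL={"red":((0,150,90),(8,255,255)),"orange":((9,120,80),(19,255,255)),"yellow":((20,140,100),(32,255,255)),
"white":((0,0,225),(180,40,255)),"green":((65,80,50),(90,255,190))}
E
python3 - <<'E'
from h import *
im=cv2.imread("pics/top0.png")[:,:,::-1].copy();c=cam("top")
for n,z in(("red",.086),("orange",.01),("yellow",.026),("white",.04),("green",.012)):
    m=mask(im,*COL[n]);m[:100]=0
    for b in blobs(m)[:4]: print(n,b.mean(0).round(),rect(c,b,z))
E
```

```text
red [320. 263.] (array([530.6,  65.9]), array([18.1, 31.3]), 70.3)
orange [449. 268.] (array([ 522.9, -237.1]), array([ 84. , 159.9]), 59.9)
yellow [352. 179.] (array([740.1, -16.9]), array([79.2, 86.9]), -1.5)
yellow [265. 248.] (array([575.3, 192.8]), array([ 6.5, 42.5]), -19.7)
white [437. 170.] (array([ 751.9, -214.7]), array([ 63.8, 111.1]), 86.3)
white [453. 268.] (array([ 519.7, -239.1]), array([33.3, 62.1]), 60.2)
white [ 62. 290.] (array([487.4, 659.3]), array([24. , 44.8]), -17.5)
green [259. 245.] (array([577.3, 197.9]), array([ 76. , 234.8]), 70.6)
green [520. 288.] (array([ 470.6, -398. ]), array([43.4, 72.6]), -38.0)
green [498. 336.] (array([ 363.7, -338.6]), array([43.6, 68. ]), -15.7)
green [446. 330.] (array([ 379. , -221.3]), array([40.5, 68.8]), 17.6)
```

```bash
cat >> h.py <<'E'
def go(x,y,z,yaw):
    s=arm.read_state();R=np.array(s["ee_rot"]);p=np.array(s["tcp_pos"])
    y0=np.degrees(np.arctan2(R[1,1],R[0,1]));d=(yaw-y0+90)%180-90
    a=np.radians(y0+d);Y=np.array([np.cos(a),np.sin(a),0]);Z=np.array([0,0,-1.]);X=np.cross(Y,Z)
    D=np.array([x,y,z])-p
    print("t",round(s["time"],2),"tcp",p.round(4),"yaw",y0.round(2),"| roll shares",round(-d/6,2),"then shares",np.round([D@X/.05,D@Y/.05,D@Z/.05],3),
     "F",np.round(s["force"],1),"open",round(s["opening"],4),"grip",np.round(s["gripper_force"],1))
E
python3 -c "
from h import *
go(.521,-.238,.2,60.1)"
```

```text
t 0.1 tcp [0.2372 0.5232 0.2304] yaw 65.6 | roll shares 0.92 then shares [-12.51  -10.368   0.608] F [ 0.5  0.  -0.1] open 0.0855 grip 0.0
```

Call:
{"op": "play_rows", "data": {"increments": "0 0 0 0.92; -0.4 -0.33 0 0; -0.8 -0.66 0 0; -0.8 -0.66 0 0; -0.8 -0.66 0 0; -0.8 -0.66 0 0; -0.8 -0.66 0 0; -0.8 -0.66 0 0", "claw": 0}}

```text
time: 0.9
tcp_pos: [0.352, 0.2166, 0.231]
ee_rot: [[-0.867, 0.498, 0.0], [0.498, 0.867, -0.0], [-0.0, -0.0, -1.0]]
force: [0.5, 0.8, 0.2]
opening: 0.0855
gripper_force: 0.0
```

Call:
{"op": "play_rows", "data": {"increments": "-0.8 -0.66 0 0; -0.8 -0.66 0 0; -0.8 -0.66 0 0; -0.8 -0.66 0 0; -0.8 -0.66 0 0; -0.8 -0.66 0 0; -0.8 -0.66 0.1 0; -0.8 -0.66 0.1 0"}}

```text
time: 1.7
tcp_pos: [0.4925, -0.1577, 0.2214]
ee_rot: [[-0.866, 0.499, 0.0], [0.499, 0.866, 0.0], [0.0, 0.0, -1.0]]
force: [0.9, 0.9, 0.9]
opening: 0.0854
gripper_force: 0.0
```

Call:
{"op": "play_rows", "data": {"increments": "-0.6 -0.5 0.1 0; -0.3 -0.26 0.1 0; 0 0 0.1 0; 0 0 0 0; 0 0 0 0"}}

```text
time: 2.2
tcp_pos: [0.512, -0.2097, 0.2065]
ee_rot: [[-0.867, 0.498, -0.001], [0.498, 0.867, 0.001], [0.001, 0.0, -1.0]]
force: [-0.1, -0.2, -0.3]
opening: 0.0855
gripper_force: 0.0
```

```bash
python3 - <<'E'
from h import *
go(.521,-.238,.2,60.1)
c=cam("wrist");im=arm.capture("wrist");cv2.imwrite("pics/w1.png",im[:,:,::-1])
for n,z in(("orange",.01),("white",.04)):
    for b in blobs(mask(im,*COL[n]),300)[:3]: print(n,b.mean(0).round(),rect(c,b,z))
E
```

```text
t 2.2 tcp [ 0.512  -0.2097  0.2065] yaw 60.14 | roll shares 0.01 then shares [-0.439 -0.401  0.129] F [-0.1 -0.2 -0.3] open 0.0855 grip 0.0
orange [305. 226.] (array([ 522.8, -240.3]), array([ 87.2, 158.4]), 60.1)
orange [620. 292.] (array([703.7, -25.5]), array([23.9, 39.8]), -69.8)
white [290. 240.] (array([ 517.9, -240.7]), array([33. , 63.5]), 60.1)
white [421. 425.] (array([ 726.6, -229.9]), array([52.8, 90.7]), 86.3)
```

View pics/w1.png

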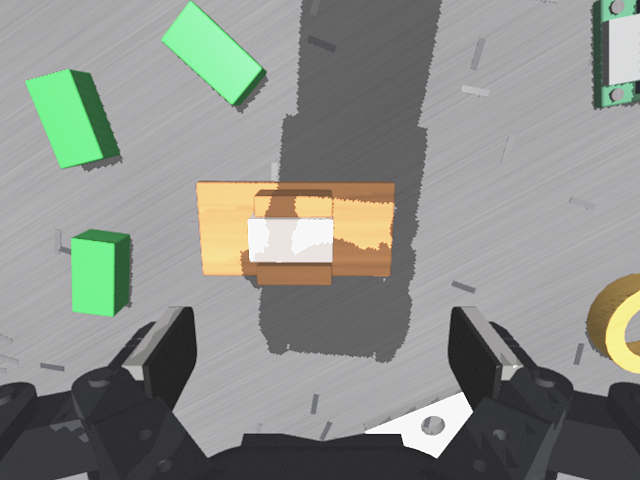

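The wrist view shows the white block at (290,240) in the cradle, with the open base clear at both ends. The top and wrist measurements agree within about 2 mm, so I'm descending.

```bash
python3 -c "
from h import *
go(.5185,-.2402,.008,60.1)"
```

```text
t 2.25 tcp [ 0.5122 -0.2098  0.2068] yaw 60.16 | roll shares 0.01 then shares [-0.413 -0.465  3.977] F [ 0.3 -0.3 -0.3] open 0.0855 grip 0.0
```

Call:
{"op": "play_rows", "data": {"increments": "-0.2 -0.23 0.4 0; -0.21 -0.235 0.7 0; 0 0 0.7 0; 0 0 0.5 0; 0 0 0.3 0; 0 0 0.1 0; 0 0 0 0; 0 0 0 0"}}

```text
time: 3.05
tcp_pos: [0.5196, -0.2419, 0.0734]
ee_rot: [[-0.867, 0.498, 0.002], [0.498, 0.867, -0.002], [-0.003, -0.0, -1.0]]
force: [-0.2, 0.6, 0.5]
opening: 0.0852
gripper_force: 0.0
```

```bash
python3 - <<'E'
from h import *
go(.5185,-.2402,.008,60.1)
c=cam("wrist");im=arm.capture("wrist");cv2.imwrite("pics/w2.png",im[:,:,::-1])
for b in blobs(mask(im,*COL["white"]),300)[:2]: print(b.mean(0).round(),rect(c,b,.04))
E
```

```text
t 3.05 tcp [ 0.5196 -0.2419  0.0734] yaw 60.11 | roll shares 0.0 then shares [0.036 0.018 1.309] F [-0.2  0.6  0.5] open 0.0852 grip 0.0
[322. 275.] (array([ 518.3, -240.3]), array([32.9, 63. ]), 59.9)
```

View pics/w2.png

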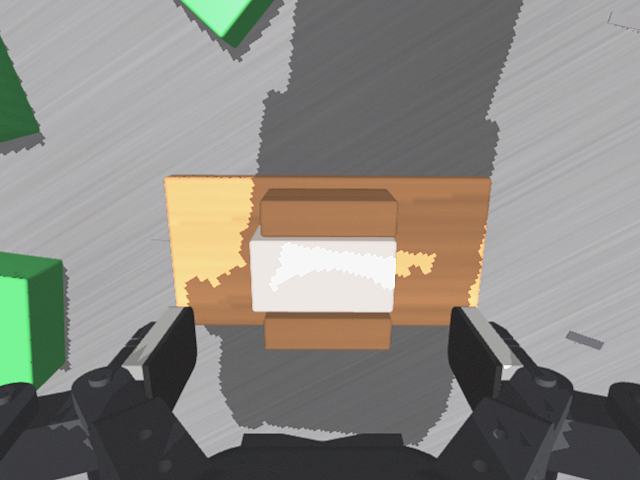

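The wrist view shows the block at (322,275), centred between the fingers. I'll finish the descent and grip.

Call:
{"op": "play_rows", "data": {"increments": "0.04 0.02 0.4 0; 0 0 0.4 0; 0 0 0.3 0; 0 0 0.15 0; 0 0 0.05 0; 0 0 0 0; 0 0 0 0"}}

```text
time: 3.8
tcp_pos: [0.518, -0.24, 0.0076]
ee_rot: [[-0.867, 0.499, 0.001], [0.499, 0.867, -0.001], [-0.002, -0.0, -1.0]]
force: [0.0, 0.4, -1.0]
opening: 0.0857
gripper_force: 0.0
```

Call:
{"op": "play_rows", "data": {"increments": "0 0 0 0; 0 0 0 0; 0 0 0 0; 0 0 0 0; 0 0 0 0; 0 0 0 0", "claw": 1}}

```text
time: 4.4
tcp_pos: [0.518, -0.2401, 0.0078]
ee_rot: [[-0.867, 0.499, 0.001], [0.499, 0.867, -0.001], [-0.002, -0.0, -1.0]]
force: [-1.7, 0.3, 5.1]
opening: 0.0634
gripper_force: 68.1
```

Call:
{"op": "play_rows", "data": {"increments": "0 0 -0.1 0; 0 0 -0.3 0; 0 0 -0.5 0; 0 0 -0.4 0; 0.2 0.15 -0.1 0; 0.5 0.3 0 0; 0.6 0.4 0 0; 0.6 0.4 0 0"}}

```text
time: 5.2
tcp_pos: [0.4639, -0.1356, 0.0756]
ee_rot: [[-0.866, 0.499, -0.002], [0.499, 0.866, 0.002], [0.003, 0.0, -1.0]]
force: [0.2, 0.4, -3.2]
opening: 0.0629
gripper_force: 71.0
```

Call:
{"op": "play_rows", "data": {"increments": "0.4 0.3 0.1 0; 0.2 0.2 0.2 0; 0.08 0 0.4 0; 0 0 0.4 0; 0 0 0.2 0; 0 0 0.1 0; 0 0 0 0; 0 0 0 0"}}

```text
time: 6.0
tcp_pos: [0.4498, -0.0998, 0.0073]
ee_rot: [[-0.867, 0.499, 0.001], [0.499, 0.867, -0.001], [-0.001, 0.0, -1.0]]
force: [0.4, 0.3, -2.8]
opening: 0.0631
gripper_force: 70.9
```

```bash
python3 -c "
from h import *
go(.45,-.1,-.0015,60.1)"
```

```text
t 6.0 tcp [ 0.4498 -0.0998  0.0073] yaw 60.07 | roll shares -0.0 then shares [-0.006 -0.002  0.176] F [ 0.4  0.3 -2.8] open 0.0631 grip 70.9
```

Call:
{"op": "play_rows", "data": {"increments": "0 0 0.08 0; 0 0 0.06 0; 0 0 0.03 0; 0 0 0.01 0; 0 0 0 0; 0 0 0 0"}}

```text
time: 6.6
tcp_pos: [0.4492, -0.0994, -0.0022]
ee_rot: [[-0.867, 0.499, 0.0], [0.499, 0.867, -0.0], [-0.0, -0.0, -1.0]]
force: [-0.3, 0.1, -2.3]
opening: 0.0629
gripper_force: 71.3
```

Call:
{"op": "play_rows", "data": {"increments": "0 0 0.01 0; 0 0 0 0"}}

```text
time: 6.8
tcp_pos: [0.4492, -0.0994, -0.0022]
ee_rot: [[-0.867, 0.499, -0.0], [0.499, 0.867, -0.0], [0.0, -0.0, -1.0]]
force: [-2.2, 1.5, 4.1]
opening: 0.0628
gripper_force: 72.2
```

Call:
{"op": "play_rows", "data": {"increments": "0 0 0 0; 0 0 0 0; 0 0 0 0; 0 0 -0.1 0; 0 0 -0.3 0; 0 0 -0.5 0; 0 0 -0.5 0.5; 0 0 -0.4 1", "claw": 0}}

```text
time: 7.6
tcp_pos: [0.4496, -0.0996, 0.089]
ee_rot: [[-0.776, 0.631, 0.002], [0.631, 0.776, -0.001], [-0.002, 0.0, -1.0]]
force: [-0.6, -0.7, 0.6]
opening: 0.0853
gripper_force: 0.0
```

Call:
{"op": "play_rows", "data": {"increments": "0 0 0 1; 0 0 0 1; 0 0 0 1; 0 0 0 1; 0 0 0 1; 0 0 0 1; 0 0 0 1; 0 0 0 1"}}

```text
time: 8.4
tcp_pos: [0.4492, -0.0994, 0.0876]
ee_rot: [[-0.049, 0.999, 0.0], [0.999, 0.049, -0.0], [-0.0, 0.0, -1.0]]
force: [-0.0, 0.6, -0.1]
opening: 0.0853
gripper_force: 0.0
```

Call:
{"op": "play_rows", "data": {"increments": "0 0 0 1; 0 0 0 1; 0 0 0 1; 0 0 0 1; 0 0 0 1; 0 0 0 0.5; 0 0 0 0; 0 0 0 0"}}

```text
time: 9.2
tcp_pos: [0.4492, -0.0994, 0.0874]
ee_rot: [[0.498, 0.867, 0.0], [0.867, -0.498, -0.0], [0.0, 0.0, -1.0]]
force: [0.4, -0.5, -0.5]
opening: 0.0854
gripper_force: 0.0
```

```bash
python3 - <<'E'
from h import *
go(.449,-.0994,.006,-30)
c=cam("wrist");im=arm.capture("wrist");cv2.imwrite("pics/w3.png",im[:,:,::-1])
for b in blobs(mask(im,(0,0,200),(180,40,255)),1000)[:4]: print(b.mean(0).round(),rect(c,b,.03))
E
```

```text
t 9.2 tcp [ 0.4492 -0.0994  0.0874] yaw -29.84 | roll shares 0.03 then shares [-0.003 -0.003  1.629] F [ 0.4 -0.5 -0.5] open 0.0854 grip 0.0
[326. 257.] (array([450.9, -99.4]), array([33.6, 63.8]), 59.9)
```

View pics/w3.png

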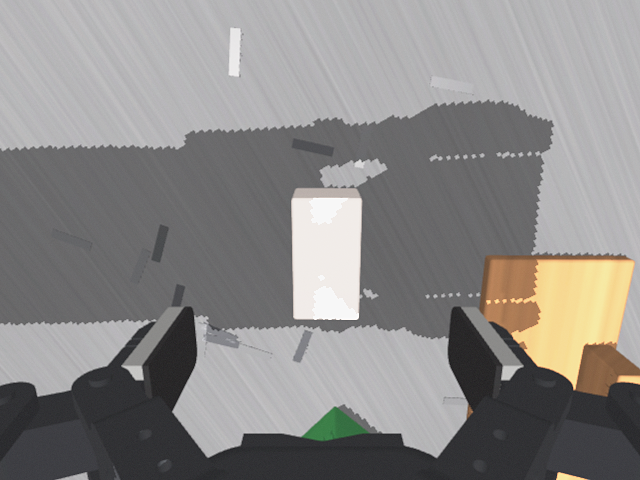

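The block stands on the plate at (326,257), square to the fingers. I'll regrip it across its width.

Call:
{"op": "play_rows", "data": {"increments": "0.02 0.03 0.3 0.03; 0 0 0.5 0; 0 0 0.45 0; 0 0 0.25 0; 0 0 0.1 0; 0 0 0.03 0; 0 0 0 0; 0 0 0 0"}}

```text
time: 10.05
tcp_pos: [0.4518, -0.0996, 0.0067]
ee_rot: [[0.501, 0.865, 0.002], [0.865, -0.501, -0.001], [0.0, 0.002, -1.0]]
force: [-0.2, 0.2, -0.8]
opening: 0.0853
gripper_force: 0.0
```

Call:
{"op": "play_rows", "data": {"increments": "0 0 0 0; 0 0 0 0; 0 0 0 0; 0 0 0 0; 0 0 0 0; 0 0 0 0; 0 0 0 0", "claw": 1}}

```text
time: 10.75
tcp_pos: [0.4515, -0.0995, 0.0062]
ee_rot: [[0.501, 0.865, 0.001], [0.865, -0.501, -0.001], [0.0, 0.001, -1.0]]
force: [-0.1, -0.0, 5.3]
opening: 0.0331
gripper_force: 61.6
```

Call:
{"op": "play_rows", "data": {"increments": "0 0 -0.1 0; 0 0 -0.3 0; 0 0 -0.6 0; 0 0 -0.7 0; 0 0 -0.5 0; 0 0 -0.1 0; 0 0 0 0"}}

```text
time: 11.45
tcp_pos: [0.4506, -0.099, 0.1203]
ee_rot: [[0.501, 0.865, -0.0], [0.865, -0.501, 0.0], [-0.0, -0.0, -1.0]]
force: [0.6, -0.9, -3.9]
opening: 0.0333
gripper_force: 60.9
```

```bash
python3 - <<'E'
from h import *
# refine fixture from top picture: sill centre, grip centre
c=cam("top");im=arm.capture("top")
g=blobs(mask(im,*COL["red"]))[0];s=[b for b in blobs(mask(im,*COL["yellow"])) if b[:,0].max()<300][0]
print(rect(c,g,.086),rect(c,s,.026))
go(.57,.17,.16,-19.5)
E
```

```text
(array([530.6,  65.9]), array([18.1, 29.9]), 70.3) (array([575.4, 192.9]), array([ 6.7, 42.5]), -19.7)
t 11.5 tcp [ 0.4498 -0.0986  0.1192] yaw -30.1 | roll shares -1.77 then shares [ 5.867  0.473 -0.817] F [-0.9  0.  -4.7] open 0.0325 grip 60.9
```

Call:
{"op": "play_rows", "data": {"increments": "0 0 -0.2 -0.8; 0 0 -0.2 -0.97; 0.3 0.02 -0.2 0; 0.6 0.05 -0.2 0; 0.8 0.06 0 0; 0.8 0.06 0 0; 0.8 0.06 0 0; 0.8 0.06 0 0"}}

```text
time: 12.3
tcp_pos: [0.5325, 0.0906, 0.1576]
ee_rot: [[0.333, 0.943, -0.005], [0.943, -0.333, 0.0], [-0.002, -0.005, -1.0]]
force: [0.9, -0.1, -3.7]
opening: 0.0327
gripper_force: 60.8
```

Call:
{"op": "play_rows", "data": {"increments": "0.8 0.07 0 0; 0.6 0.07 0 0; 0.3 0 0 0; 0.1 0 0 0; 0 0 0 0; 0 0 0 0"}}

```text
time: 12.9
tcp_pos: [0.5699, 0.1702, 0.16]
ee_rot: [[0.334, 0.942, -0.002], [0.942, -0.334, -0.001], [-0.001, -0.001, -1.0]]
force: [-0.3, 0.6, -4.6]
opening: 0.0329
gripper_force: 60.8
```

```bash
python3 - <<'E'
from h import *
go(.57,.17,.16,-19.5)
c=cam("wrist");im=arm.capture("wrist");cv2.imwrite("pics/w4.png",im[:,:,::-1])
for n,z in(("yellow",.026),("green",.012),("red",.086)):
    for b in blobs(mask(im,*COL[n]),300)[:3]: print(n,b.mean(0).round(),rect(c,b,z))
E
```

```text
t 12.9 tcp [0.5699 0.1702 0.16  ] yaw -19.54 | roll shares -0.01 then shares [-0.003  0.004 -0.   ] F [-0.3  0.6 -4.6] open 0.0329 grip 60.8
green [340.  90.] (array([588.2, 230.9]), array([ 74.7, 147.6]), 70.6)
```

View pics/w4.png

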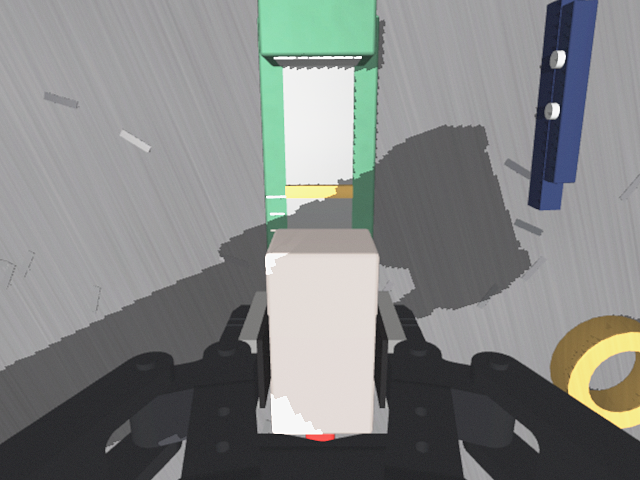

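The view shows the nest: sill at (320,191), way edges at columns 283 and 355, anvil foot at row ~67, and the block held square above it. I'll measure the sill, way edges and block in the fixture's frame.

```bash
python3 - <<'E'
from h import *
c=cam("wrist");im=cv2.imread("pics/w4.png")[:,:,::-1].copy()
H=hsv(im);m=mask(im,(15,90,80),(35,255,255));m[:,450:]=0
b=blobs(m,50)[0];print("sill",rect(c,b,.026),b.min(0),b.max(0))
# way edges at rows between anvil and sill
g=mask(im,(60,60,40),(90,255,255))
P=[]
for r in range(80,180,10):
    row=g[r];l=np.where(row[:300])[0].max()+1;k=320+np.where(row[320:])[0].min()
    P.append(ray(c,[(l,r),(k,r)],.02)[:,:2])
P=np.array(P);mid=P.mean(1);print("way width mm",np.linalg.norm(P[:,0]-P[:,1],axis=1).round(4)*1000)
d=np.linalg.svd(mid-mid.mean(0))[2][0];d*=np.sign(d[1]);print("way mid",mid.mean(0),"ang",np.degrees(np.arctan2(d[1],d[0])))
bottom=[r for r in range(40,120) if not g[r,320]][0:1];print("anvil first nongreen row",bottom,"brightness",H[50:80,320,2])
print("top edge z65",ray(c,(320,bottom[0]),.065)[0]); print("foot z20",ray(c,(320,67),.02)[0])
# held block top (z = tcp+24 mm)
w=mask(im,(0,0,150),(20,60,255));w[:228]=0
# held block: far lower end edge rows/cols, underside z=tcp-.006, top z=tcp+.024
for uv,z in(((273,230),.154),((372,230),.154),((267,252),.184),((378,252),.184)):print(uv,ray(c,uv,z)[0].round(4))
E
```

```text
sill (array([574.7, 191.8]), array([ 7.9, 43.8]), -19.5) [285 185] [352 197]
way width mm [44.8 44.5 44.7 44.4 44.7 44.9 45.2 44.9 44.5 44.8]
way mid [0.58873278 0.23063432] ang 70.63489562923833
anvil first nongreen row [56] brightness [216 215 203 177 147  96 125 255 252 125  98 100 103 105 101 110 126 124
 193 238 240 239 239 239 239 239 239 239 239 239]
top edge z65 [0.60164746 0.2641451  0.065     ]
foot z20 [0.60111482 0.26335127 0.02      ]
(273, 230) [0.563  0.2049 0.154 ]
(372, 230) [0.5966 0.193  0.154 ]
(267, 252) [0.5651 0.2058 0.184 ]
(378, 252) [0.5956 0.195  0.184 ]
```

```bash
python3 -c "
from h import *
go(.589,.2317,.032,-19.45)"
```

```text
t 12.95 tcp [0.57   0.1701 0.1603] yaw -19.55 | roll shares -0.02 then shares [ 1.287 -0.052  2.566] F [-0.4 -0.4 -3.3] open 0.033 grip 60.8
```

Call:
{"op": "play_rows", "data": {"increments": "0.3 0 0 0; 0.5 -0.05 0 0; 0.35 0 0.2 0; 0.14 0 0.4 0; 0 0 0.5 0; 0 0 0.3 0; 0 0 0.1 0; 0 0 0 0"}}

```text
time: 13.75
tcp_pos: [0.5893, 0.2328, 0.0852]
ee_rot: [[0.334, 0.943, -0.001], [0.943, -0.334, -0.0], [-0.001, -0.001, -1.0]]
force: [-0.0, -0.9, -3.3]
opening: 0.0334
gripper_force: 60.7
```

```bash
python3 - <<'E'
from h import *
go(.589,.2317,.0265,-19.45)
im=arm.capture("side");u=cv2.resize(im[170:280,260:370],None,fx=5,fy=5,interpolation=cv2.INTER_CUBIC)
w=arm.capture("wrist");cv2.imwrite("pics/w5.png",np.hstack([cv2.resize(w,(400,300)),u[:300,100:500]])[:,:,::-1])
E
```

```text
t 13.75 tcp [0.5893 0.2328 0.0852] yaw -19.5 | roll shares -0.01 then shares [-2.300e-02  1.000e-03  1.174e+00] F [-0.  -0.9 -3.3] open 0.0334 grip 60.7
```

View pics/w5.png

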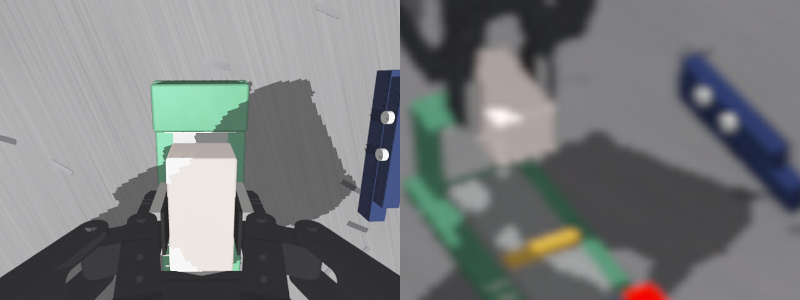

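The wrist half shows the block's far end at row ~143, behind the anvil's front edge at row ~131, and the sides centred over the way. I'll check that gap numerically.

```bash
python3 - <<'E'
from h import *
c=cam("wrist");s=arm.read_state();u=np.array([.333,.943]);p=np.array(s["tcp_pos"])[:2]
for n,uv,z in(("anvil top edge",(200,131),.065),("block end low",(200,143),.079),("block end top",(200,156.5),.109)):
    print(n,((ray(c,np.array(uv)*1.6,z)[0,:2]-p)@u*1000).round(1))
E
```

```text
anvil top edge 34.5
block end low 30.4
block end top 31.8
```

Call:
{"op": "play_rows", "data": {"increments": "-0.03 0 0.2 0; 0 0 0.3 0; 0 0 0.3 0; 0 0 0.2 0; 0 0 0.1 0; 0 0 0.03 0; 0 0 0 0; 0 0 0 0"}}

```text
time: 14.65
tcp_pos: [0.5898, 0.2318, 0.03]
ee_rot: [[0.333, 0.943, 0.001], [0.943, -0.333, 0.0], [0.001, 0.001, -1.0]]
force: [0.4, -0.4, -3.8]
opening: 0.0328
gripper_force: 60.8
```

Call:
{"op": "play_rows", "data": {"increments": "0 0 0.02 0; 0 0 0.02 0; 0 0 0.02 0; 0 0 0 0; 0 0 0 0"}}

```text
time: 15.15
tcp_pos: [0.5891, 0.2316, 0.0262]
ee_rot: [[0.333, 0.943, 0.0], [0.943, -0.333, 0.0], [0.0, 0.0, -1.0]]
force: [-0.1, -0.3, -3.6]
opening: 0.0327
gripper_force: 60.9
```

Call:
{"op": "play_rows", "data": {"increments": "0 0 0.01 0; 0 0 0 0; 0 0 0 0"}}

```text
time: 15.45
tcp_pos: [0.5892, 0.2316, 0.0262]
ee_rot: [[0.333, 0.943, -0.0], [0.943, -0.333, -0.0], [-0.0, 0.0, -1.0]]
force: [-3.4, -0.8, 3.4]
opening: 0.0334
gripper_force: 61.4
```

Call:
{"op": "play_rows", "data": {"increments": "0 0 0 0; 0 0 0 0; 0 0 0 0; 0 0 -0.1 0; 0 0 -0.4 0; 0 0 -0.7 0; 0 0 -0.8 0; 0 0 -0.5 0", "claw": 0}}

```text
time: 16.25
tcp_pos: [0.5906, 0.2319, 0.1547]
ee_rot: [[0.333, 0.943, 0.005], [0.943, -0.333, 0.001], [0.002, 0.004, -1.0]]
force: [0.4, -0.1, 0.4]
opening: 0.0853
gripper_force: 0.0
```

Call:
{"op": "play_rows", "data": {"increments": "-0.3 0 -0.1 0; -0.7 0 0 0; -0.8 0 0 0; -0.8 0 0 0; -0.6 0 0 0; -0.25 0 0 0; 0 0 0 0; 0 0 0 0"}}

```text
time: 17.05
tcp_pos: [0.5316, 0.0694, 0.1554]
ee_rot: [[0.334, 0.943, -0.0], [0.943, -0.334, 0.001], [0.0, -0.0, -1.0]]
force: [-1.2, -0.6, 0.3]
opening: 0.086
gripper_force: 0.0
```

```bash
python3 - <<'E'
from h import *
go(.5303,.0653,.058,-19.45)
c=cam("wrist");im=arm.capture("wrist");cv2.imwrite("pics/w6.png",im[:,:,::-1])
for n,z in(("red",.086),("yellow",.026),("white",.05)):
    for b in blobs(mask(im,*COL[n]),200)[:3]: print(n,b.mean(0).round(),rect(c,b,z))
E
```

```text
t 17.05 tcp [0.5316 0.0694 0.1554] yaw -19.49 | roll shares -0.01 then shares [-0.087  0.004  1.947] F [-1.2 -0.6  0.3] open 0.086 grip 0.0
red [323. 255.] (array([531.8,  69.3]), array([17.1, 38.5]), 71.2)
white [314.  83.] (array([553.4, 150. ]), array([50.9, 71.8]), 70.8)
```

View pics/w6.png

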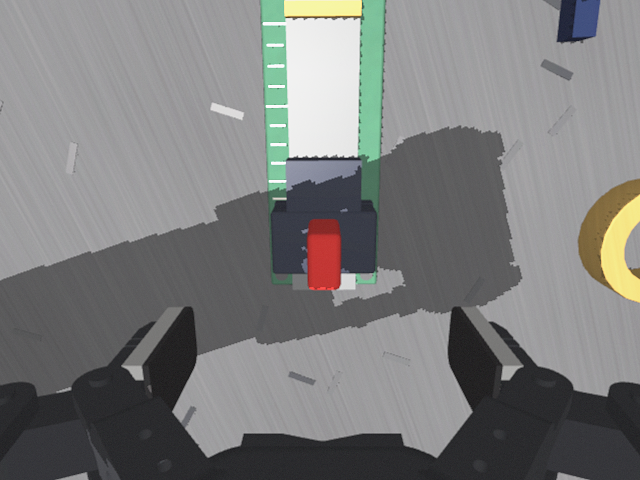

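The red grip is at (323,255) with its front side also visible, so its centre agrees with the top-view estimate. The jaw is still drawn back. I'll descend and pinch.

Call:
{"op": "play_rows", "data": {"increments": "-0.08 0 0.3 0; 0 0 0.5 0; 0 0 0.5 0; 0 0 0.4 0; 0 0 0.2 0; 0 0 0.05 0; 0 0 0 0; 0 0 0 0"}}

```text
time: 17.9
tcp_pos: [0.5314, 0.0654, 0.0594]
ee_rot: [[0.333, 0.943, 0.002], [0.943, -0.333, -0.0], [0.001, 0.002, -1.0]]
force: [0.0, 0.3, 0.7]
opening: 0.0854
gripper_force: 0.0
```

Call:
{"op": "play_rows", "data": {"increments": "0 0 0 0; 0 0 0 0; 0 0 0 0; 0 0 0 0; 0 0 0 0; 0 0 0 0; 0 0 0 0; 0 0 0 0", "claw": 1}}

```text
time: 18.7
tcp_pos: [0.5309, 0.065, 0.0586]
ee_rot: [[0.333, 0.943, 0.001], [0.943, -0.333, -0.0], [0.0, 0.002, -1.0]]
force: [3.4, -0.9, 0.6]
opening: 0.0169
gripper_force: 62.4
```

```bash
python3 - <<'E'
from h import *
go(.567,.1698,.058,-19.45)
im=arm.capture("top");c=cam("top")
for b in blobs(mask(im,*COL["white"]),60): 
    if b[:,0].max()<320 and b[:,0].min()>200 : print(b.mean(0).round(),rect(c,b,.05))
E
```

```text
t 18.7 tcp [0.5309 0.065  0.0586] yaw -19.47 | roll shares -0.0 then shares [ 2.216 -0.018  0.012] F [ 3.4 -0.9  0.6] open 0.0169 grip 62.4
[247. 241.] (array([589. , 232.6]), array([32.2, 61.8]), 70.2)
[270. 318.] (array([411.5, 179.4]), array([21.3, 88.2]), -6.5)
[283. 239.] (array([592.5, 148.6]), array([19. , 79.9]), -5.0)
[286. 305.] (array([440.8, 141.1]), array([29. , 31.5]), 89.6)
```

Call:
{"op": "play_rows", "data": {"increments": "0.1 0 0 0; 0.2 0 0 0; 0.25 0 0 0; 0.25 0 0 0; 0.25 0 0 0; 0.25 0 0 0; 0.2 0 0 0; 0.1 0 0 0"}}

```text
time: 19.55
tcp_pos: [0.5576, 0.1415, 0.0586]
ee_rot: [[0.333, 0.943, 0.001], [0.943, -0.333, -0.0], [0.0, 0.001, -1.0]]
force: [1.0, -4.1, 5.4]
opening: 0.0169
gripper_force: 63.0
```

Call:
{"op": "play_rows", "data": {"increments": "0.1 0 0 0; 0.05 0 0 0; 0.02 0 0 0; 0.02 0 0 0; 0 0 0 0; 0 0 0 0"}}

```text
time: 20.15
tcp_pos: [0.5605, 0.1497, 0.0586]
ee_rot: [[0.333, 0.943, 0.001], [0.943, -0.333, 0.0], [0.0, 0.001, -1.0]]
force: [2.4, -3.6, 5.5]
opening: 0.0168
gripper_force: 63.1
```

```bash
python3 -c "
from h import *
go(.5309+.333*.099,.065+.943*.099,.0586,-19.45)"
```

```text
t 20.15 tcp [0.5605 0.1497 0.0586] yaw -19.48 | roll shares -0.0 then shares [ 0.186  0.007 -0.001] F [ 2.4 -3.6  5.5] open 0.0168 grip 63.1
```

Call:
{"op": "play_rows", "data": {"increments": "0.02 0 0 0; 0.02 0 0 0; 0.02 0 0 0; 0.02 0 0 0; 0.02 0 0 0; 0.01 0 0 0; 0 0 0 0"}}

```text
time: 20.85
tcp_pos: [0.5621, 0.1544, 0.0586]
ee_rot: [[0.333, 0.943, -0.0], [0.943, -0.333, -0.001], [-0.001, 0.0, -1.0]]
force: [-0.7, -5.2, 7.0]
opening: 0.0171
gripper_force: 63.2
```

Call:
{"op": "play_rows", "data": {"increments": "0.01 0 0 0; 0.01 0 0 0; 0.01 0 0 0; 0 0 0 0"}}

```text
time: 21.25
tcp_pos: [0.5625, 0.1555, 0.0586]
ee_rot: [[0.333, 0.943, -0.0], [0.943, -0.333, -0.001], [-0.001, 0.0, -1.0]]
force: [-0.2, -6.3, 6.6]
opening: 0.0169
gripper_force: 63.2
```

Call:
{"op": "play_rows", "data": {"increments": "0.01 0 0 0; 0.01 0 0 0; 0.01 0 0 0; 0.01 0 0 0; 0 0 0 0"}}

```text
time: 21.75
tcp_pos: [0.5631, 0.1575, 0.0586]
ee_rot: [[0.333, 0.943, -0.0], [0.943, -0.333, -0.001], [-0.001, 0.0, -1.0]]
force: [-0.0, -6.2, 6.3]
opening: 0.0166
gripper_force: 63.2
```

Call:
{"op": "play_rows", "data": {"increments": "0.01 0 0 0; 0.01 0 0 0; 0 0 0 0"}}

```text
time: 22.05
tcp_pos: [0.5632, 0.1578, 0.0585]
ee_rot: [[0.333, 0.943, -0.001], [0.943, -0.333, -0.002], [-0.003, -0.0, -1.0]]
force: [-1.0, -9.9, 7.7]
opening: 0.0168
gripper_force: 63.4
```

Call:
{"op": "play_rows", "data": {"increments": "0.01 0 0 0; 0.01 0 0 0; 0 0 0 0"}}

```text
time: 22.35
tcp_pos: [0.5632, 0.1578, 0.0586]
ee_rot: [[0.333, 0.943, -0.002], [0.943, -0.333, -0.004], [-0.005, -0.001, -1.0]]
force: [-2.9, -12.4, 11.1]
opening: 0.017
gripper_force: 63.7
```

Call:
{"op": "play_rows", "data": {"increments": "0.01 0 0 0; 0.01 0 0 0; 0 0 0 0; 0 0 0 0"}}

```text
time: 22.75
tcp_pos: [0.5632, 0.1578, 0.0586]
ee_rot: [[0.333, 0.943, -0.003], [0.943, -0.333, -0.006], [-0.006, -0.001, -1.0]]
force: [-4.6, -17.2, 11.2]
opening: 0.017
gripper_force: 63.9
```

The jaw has stalled after ~98 mm of travel while the force kept rising, so the block is closed up. I'll release and lift.

Call:
{"op": "play_rows", "data": {"increments": "0 0 0 0; 0 0 0 0; 0 0 0 0; 0 0 0 0; 0 0 -0.2 0; 0 0 -0.5 0; 0 0 -0.7 0; 0 0 -0.7 0", "claw": 0}}

```text
time: 23.55
tcp_pos: [0.5637, 0.1611, 0.1647]
ee_rot: [[0.333, 0.943, -0.001], [0.943, -0.333, 0.0], [0.0, -0.001, -1.0]]
force: [0.4, 0.0, -1.1]
opening: 0.0852
gripper_force: 0.0
```

Call:
{"op": "play_rows", "data": {"increments": "0 0 -0.5 0; -0.4 0 -0.2 0; -0.6 0 0 0; -0.3 0 0 0; 0 0 0 0; 0 0 0 0"}}

```text
time: 24.15
tcp_pos: [0.5424, 0.1, 0.1981]
ee_rot: [[0.334, 0.943, -0.0], [0.943, -0.334, 0.001], [0.001, -0.0, -1.0]]
force: [-0.7, 0.5, -0.8]
opening: 0.0855
gripper_force: 0.0
```

```bash
python3 - <<'E'
from h import *
go(.53,.0653,.2,-19.45)
c=cam("wrist");w=arm.capture("wrist");im=arm.capture("top");t=cam("top")
g=[b for b in blobs(mask(im,*COL["red"]))][:1]
for b in g: print("red",rect(t,b,.086))
for b in blobs(mask(im,*COL["white"]),60):
    if 220<b[:,0].mean()<262 and 220<b[:,1].mean()<262: print("block",rect(t,b,.05))
cv2.imwrite("pics/w7.png",w[:,:,::-1])
E
```

```text
t 24.15 tcp [0.5424 0.1    0.1981] yaw -19.52 | roll shares -0.01 then shares [-0.737 -0.003 -0.038] F [-0.7  0.5 -0.8] open 0.0855 grip 0.0
```

View pics/w7.png

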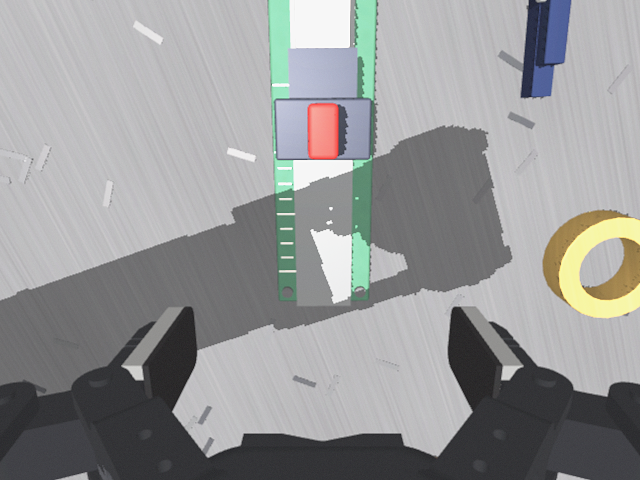

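The jaw's nose, at (323,70), abuts the block. One last look over the nest.

Call:
{"op": "play_rows", "data": {"increments": "0.3 0 0 0; 0.6 0 0 0; 0.6 0 0 0; 0.4 0 0 0; 0.1 0 0 0; 0 0 0 0; 0 0 0 0"}}

```text
time: 24.95
tcp_pos: [0.5756, 0.1937, 0.198]
ee_rot: [[0.333, 0.943, -0.001], [0.943, -0.333, -0.0], [-0.001, -0.0, -1.0]]
force: [-0.1, 0.3, -0.3]
opening: 0.0852
gripper_force: 0.0
```

```bash
python3 - <<'E'
from h import *
go(.53,.0653,.2,-19.45)
cv2.imwrite("pics/w8.png",arm.capture("wrist")[:,:,::-1])
E
```

```text
t 24.95 tcp [0.5756 0.1937 0.198 ] yaw -19.47 | roll shares -0.0 then shares [-2.725 -0.004 -0.041] F [-0.1  0.3 -0.3] open 0.0852 grip 0.0
```

View pics/w8.png

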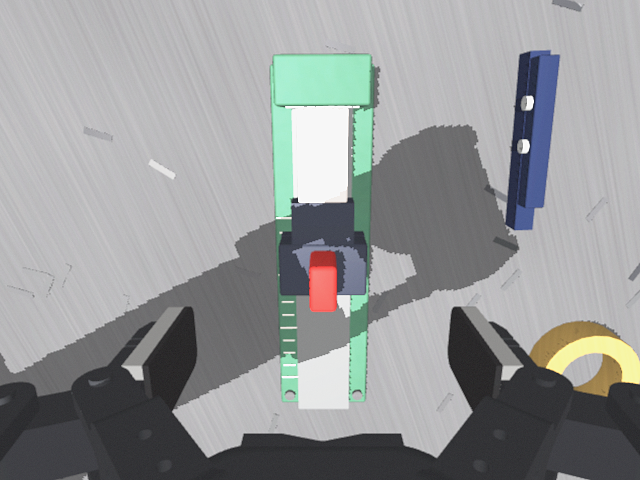

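The block lies straight between the anvil (row ~107) and the jaw nose (row ~200), closed at both ends, and the gripper is clear.

```bash
python3 -c "
from workcell import arm
print(arm.job_done())"
```

```text
the job is handed in; nothing more can be done
None
```

The job is handed in at about 25 s: the white ceramic block lies flat in the nest against the anvil, the jaw is closed snugly on it, and I moved none of the other gauges or the offcut.

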